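# Park the air-bearing measuring carriage at the index clamp

### The arm

A 7-joint arm with a two-finger parallel gripper is mounted at the origin on the work surface. World frame = base frame: x ahead of the robot, y to its left, z up, the work surface at z = 0. Lengths are in m, angles in rad, forces in N, time in s.
With the tool pointing down it reaches from about 0.4 to 0.9 m from the base axis. Payload 5.6 kg.
Tool frame: the origin (TCP) lies on the front face of the gripper's body, between the roots of the fingers; the fingertips stand 88 mm ahead of it and the grasp point (between the pads) lies 69 mm ahead of it; z points along the fingers, y is the line along which they close (so a half turn about z gives the same grasp; the last joint's range is limited). The gripper opens to 92 mm and grips with 3 to 60 N. Pads are 20 mm wide; open, the fingers measure 128 mm over their backs; the gripper's body (75 mm by 189 mm) begins 69 mm behind the grasp point.
Start: joints at [1.156, 0.468, -0.012, 1.603, 0.006, 1.071, -0.056], TCP at [0.236, -0.606, 0.303] pointing down, gripper open.
Joint ranges: [-2.53, 2.53], [-0.31, 2.02], [-1.57, 1.55], [0.28, 2.44], [-1.29, 4.43], [0.15, 1.84], [-2.92, 2.92]. Speed limits (rad/s): [2.57, 2.57, 3.14, 3.14, 3.14, 3.14, 3.14].

### API

Orientations are given as a rotation vector (axis times angle).
In Python, from station import manip, eyes, order gives the robot as it stands.
- The arm moves only by the tool carry_out, never from a script. Its argument "series" is a list of rows, each an object with "fingers": the opening, from -1 (shut) to 1 (fully open); "xyz": the shift along the tool's x, y, z in m, a list of three; "roll": the turn about the tool's z in degrees. In form: [{"fingers": fingers, "xyz": [dx, dy, dz], "roll": roll}, ...]. A call has 1 to 12 rows; each row is the pose to reach, as a shift and turn from the pose commanded when the call began, along the tool's axes at that moment; what a row does not reach only later rows make up. A row lasts 1/12 s, in which the tool goes at most 41.7 mm and 7.16 degrees, less where a joint would pass 70% of its speed; a pose out of reach is approached as far as the arm can. A call with a gripper value outside its range is refused whole. The fingers move at their own pace and stop on an object; "squeeze" is the grip in N (left out, the last holds). Time passes only in rows, so rows that repeat a pose let the fingers close. It gives the time, the measured TCP pose, the force, the opening and the grip force at its end, in the units of the state.
- manip.sense(): the state, without advancing time (a new reading comes with each control period).
- eyes.read_camera(name): name is "scene" or "side" or "wrist"; returns (picture, depth): 400x640x3 uint8, red, green, blue; 400x640 float32, m along the optical axis (not along the pixel's ray), 0 where there is no reading.
- eyes.calibration(name): a dict with "camera_matrix" (3x3 intrinsics, pixels), "xyz" and "orientation" of the camera in the world. Camera axes: x right, y down, z forward; pixel columns grow to the right and rows downward; lengths in m; the calibration is good to about 2 mm. A picture is of the moment at which its call begins: read the wrist's pose just before it. calibration takes no time and is no camera call; for the wrist camera it gives the pose at the moment of the call.
- order.sign_off(): hands the job in; it is judged then, once.
The state is a dict: "clock": time; "joint_pos": joint angles; "qvel": joint speeds; "joint_torque": joint torques, N m; "tool_pos": TCP position; "tcp_rot": TCP orientation; "ft_force": force on the tool from outside, world axes, zero at the start; "moment": the same for the moment, N m; "width": finger opening in m; "grasp_force": force on a finger pad.
Only numpy, scipy, OpenCV 4.12 (cv2) and the standard library are available. Lean on these libraries where they do the work, as an engineer would, in place of code of your own. Each camera call takes 0.05 s, during which the arm holds its last target. There are 200 camera calls.

### The job

Push the white measuring carriage of the length-measuring machine along its bed towards the tailstock and brake it so that it comes to rest with its pointer blade in line with the blade of the index clamp, its spindle never striking the tailstock's anvil. Work it gently with closed fingers and only on the faces of the two spring pads at its ends, neither gripping it nor touching its housing. Then take the hand off, let it stand there by itself for two seconds, and leave everything else lying where it is.

Things in the scene. Friction and masses are not known exactly. Their poses are not given: they have to be found in the camera images.
- bed: Straight aluminium bed of the machine, fixed: 860 mm long, 200 mm wide at the foot, 156 mm at the top, 90 mm high, lying across the robot's front (turned up to 0.12 rad). Origin on the table under it; x across the bed away from the robot, y along it, z up. The carriage runs along bed y; the tailstock, a white block on the bed, top 165 mm over the table, is at the -y end: push towards bed -y.
- carriage (a joint): Travel of the carriage (m), growing towards the tailstock: centre at x 0, y = 0.1725 - travel in the bed frame. 0: rear end; 0.350: spindle strikes the anvil (hard stop). Air bearings: 5 kg nominal in all (3.5 to 7), drag only about 0.008 N plus 0.15 N per m/s, so it coasts far (from 40 mm/s about 0.34 m) and must be braked.
- housing: White housing of the carriage, not to be touched: lower part 150 mm across x 200 mm along the bed, top 170 mm over the table; on it an upper part 126 x 140 mm, top 240 mm over the table, with the spring pads sticking out of its two ends. Origin on the bed's top (90 mm over the table) under the carriage's centre, axes as the bed's.
- rear_pad (a point): Centre of the face of the rear (bed +y) spring pad, pushed to drive the carriage. Flat face 100 mm wide, 50 high, centre 210 mm over the table; relaxed, 130 mm from the carriage's centre, 60 mm out of the upper housing. Spring 40 N/m along the bed, nearly undamped, no preload, travel 45 mm (1.8 N presses it home): the carriage bounces off a still hand. Pad 0.1 kg.
- front_pad (a point): Centre of the face of the front spring pad (tailstock end, facing bed -y), mirror image of the rear pad: same size, height, spring and travel, face 130 mm from the carriage's centre when relaxed. Pressed towards bed +y it brakes the carriage. There is free room for closed fingers ahead of it, above bed and tailstock.
- pointer (a point): Outer tip of the steel pointer blade (6 mm thick along the bed, pointing to bed +x) on the middle of the carriage's far side, 112 mm over the table, 112 mm from the bed's centre line; its y in the bed frame is that of the carriage's centre.
- index (a point): The mark: upright steel blade (6 mm thick along the bed) of the index clamp, a dark block 34 x 40 x 36 mm fixed to the rail on the bed's far side. Point 112 mm over the table, 121 mm from the bed's centre line; axes as the bed's. The carriage is at the mark when pointer and index have the same y in the bed frame (travel then 0.25 to 0.31).
- spindle_tip (a point): Tip of the carriage's steel measuring spindle (16 mm thick), 150 mm ahead of the carriage's centre, 135 mm over the table. It must not strike the anvil.
- anvil (a point): Face of the tailstock's steel anvil (18 mm thick), 135 mm over the table, fixed on the bed; when the carriage stands at the mark the spindle tip is 40 to 100 mm short of it.
- ring_gauge: Steel ring gauge, 64 mm across, 22 mm high, lying on the rear (+y) end of the bed. Leave alone. Origin under its centre.
- plug_gauge: Steel plug gauge, 120 mm long, 32 mm thick, lying on the table near the robot. Leave alone. Origin under its middle.
- bottle: White bottle, 56 mm across, 130 mm high, on the table between robot and bed. Leave alone. Origin under its centre.
- screwdriver: Screwdriver lying on the table beyond the bed. Leave alone.
- brush: Cleaning brush lying on the table near the robot. Leave alone.
- mouse: Black computer mouse, 60 x 105 x 34 mm, beyond the bed. Leave alone. Origin under its centre.

How it is judged:
By the outcome, as a careful person would: the job done as asked, in the order asked, and still so for the second after the job is handed in, with the robot touching nothing.
It also fails if it takes over 38 s, if anything falls off the work surface, if the arm or the gripper's body presses on something with over 40 N, if the wrist force passes 120 N, or if a joint passes its speed limit or range.

## Working session

There is one attempt and no reset: what is moved stays moved. The work goes in short steps, Python scripts to look and compute and a tool call to move; the robot and the scene stay as the last step left them, time stands still between calls to the robot, and variables do not carry over. Pictures are saved under pics/ and viewed, at most 10 in all, crops included, and the job is handed in when it is done.

Besides the shell and the picture viewer there is one more tool, called after "Emit:" as a command line: name --argument value ..., lists and objects as JSON in quotes. carry_out: Moves the arm, as the interface text tells. Its arguments: {"type":"object","properties":{"series":{"type":"array","items":{"type":"object","properties":{"fingers":{"type":"number"},"xyz":{"type":"array","items":{"type":"number"}},"roll":{"type":"number"}}}},"squeeze":{"type":"number"}},"required":["series"]}

```bash
ls; mkdir -p pics; python3 - <<'E'
from station import manip, eyes, order
import cv2, numpy as np
print(manip.sense())
for n in ("scene","side"):
    p,d=eyes.read_camera(n); np.savez(f"{n}0.npz",p=p,d=d)
    cv2.imwrite(f"pics/{n}0.png",p[:,:,::-1]); print(n,eyes.calibration(n))
E
```

```text
pics
{'clock': 0.0, 'joint_pos': array([ 1.1559818 ,  0.4683504 , -0.01161566,  1.60360909,  0.00595762,
        1.07142366, -0.05632406]), 'qvel': array([ 3.51850200e-05,  3.16838228e-04,  1.18384760e-03, -3.55941275e-04,
       -5.28746193e-04,  1.36904466e-03,  9.06122369e-04]), 'joint_torque': array([ 1.04227034e-03, -5.20557153e+01, -1.20760463e-02, -2.43741059e+01,
       -5.66552742e-02,  1.74159516e-02,  1.39327435e-04]), 'tool_pos': array([ 0.23595242, -0.60519962,  0.30176361]), 'tcp_rot': array([-3.08580831e+00, -5.80220949e-01,  6.33151568e-04]), 'ft_force': array([-0.13392464, -0.21433602, -0.50365571]), 'moment': array([ 0.02808292, -0.00567828, -0.03107049]), 'grasp_force': 0.0, 'width': 0.09157160875212889}
scene {'camera_matrix': array([[361.55423519,   0.        , 321.37613113],
       [  0.        , 361.55423519, 200.46077346],
       [  0.        ,   0.        ,   1.        ]]), 'xyz': array([ 0.84050109, -0.00860742,  1.06964468]), 'orientation': array([-2.02766786, -2.0834384 ,  0.31378423])}
side {'camera_matrix': array([[473.59270588,   0.        , 325.39216215],
       [  0.        , 473.59270588, 198.0958111 ],
       [  0.        ,   0.        ,   1.        ]]), 'xyz': array([0.46857683, 1.0472252 , 0.90855834]), 'orientation': array([-0.12133877,  2.78209734, -1.41383334])}
```

View pics/scene0.png

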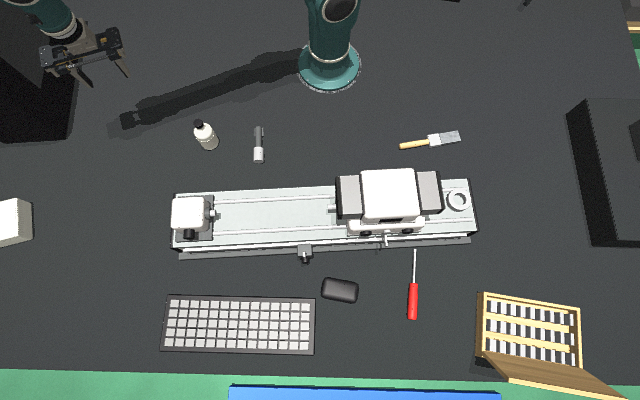

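View pics/side0.png

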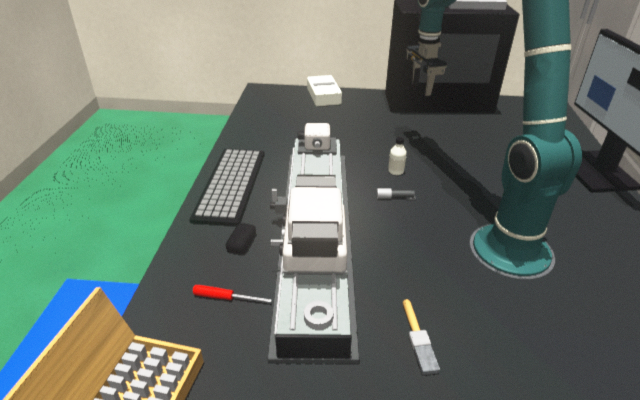

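The scene view shows the carriage at columns 335–440, row 195. The pointer is near (387,240), the index clamp near (305,252), the tailstock near (190,213) and the ring near (458,200). Next I'll measure from depth and enlarged crops.

```bash
cat > h.py <<'E'
import numpy as np, cv2
from scipy.spatial.transform import Rotation as R
from station import manip, eyes, order
def cloud(n,d):
    c=eyes.calibration(n);K=c["camera_matrix"];v,u=np.mgrid[:400,:640]
    P=np.stack([(u-K[0,2])/K[0,0]*d,(v-K[1,2])/K[1,1]*d,d],-1)
    return P@R.from_rotvec(c["orientation"]).as_matrix().T+c["xyz"]
def atz(n,u,v,z):
    c=eyes.calibration(n);K=c["camera_matrix"]
    r=R.from_rotvec(c["orientation"]).as_matrix()@np.array([(u-K[0,2])/K[0,0],(v-K[1,2])/K[1,1],1])
    return c["xyz"]+r*(z-c["xyz"][2])/r[2]
E
python3 - <<'E'
from h import *
for n in("scene","side"):
    f=np.load(n+"0.npz");P=cloud(n,f["d"])[f["d"]>0]
    roi=(P[:,0]>.4)&(P[:,0]<.9)&(abs(P[:,1])<.6)
    P=P[roi];h=np.histogram(P[:,2],np.arange(-.02,.26,.01));print(n,h[0])
    for a,b in((.084,.098),(.157,.173),(.23,.25)):
        q=P[(P[:,2]>a)&(P[:,2]<b)]
        print(a,len(q),q[:,2].mean(),cv2.minAreaRect(q[:,:2].astype(np.float32)))
a=cv2.imread("pics/scene0.png");b=cv2.imread("pics/side0.png")
A=cv2.resize(a[225:265,290:400],None,fx=7,fy=7,interpolation=cv2.INTER_CUBIC)
B=cv2.resize(b[180:255,260:350],None,fx=7,fy=7,interpolation=cv2.INTER_CUBIC)
cv2.imwrite("pics/cA.png",A);cv2.imwrite("pics/cB.png",B)
E
```

```text
scene [    0 12992 24349  4164  5074  1007  1234   337  1180    62  3066  6246
   500   372   123   144   308   365  1211   232    47    95   109   112
   152  3071  1567     0]
0.084 8935 0.09114757730959426 ((0.5883448719978333, 0.0009252429008483887), (0.20657972991466522, 0.8563547730445862), 4.76070499420166)
0.157 1487 0.16435044711000094 ((0.5951159000396729, -0.07094624638557434), (0.08499658852815628, 0.6634258031845093), 0.04961726814508438)
0.23 4638 0.23827309561100393 ((0.5520614981651306, 0.15651363134384155), (0.12389668077230453, 0.2606348991394043), 4.564486026763916)
side [    0  9296 17228  3031  3197  1313  1966   333   541   273  1720  3900
   500   710   277   294   336   358   606   120    67   170   191   184
   204  2209  1059     0]
0.084 5342 0.09121856464929934 ((0.5867710113525391, 0.0011129379272460938), (0.20610223710536957, 0.8577711582183838), 4.827891826629639)
0.157 786 0.16471879432554004 ((0.5628447532653809, -0.07119879126548767), (0.15188665688037872, 0.6613866090774536), 3.309203863143921)
0.23 3268 0.23806047687149748 ((0.548909068107605, 0.15768033266067505), (0.12501749396324158, 0.2620610296726227), 5.007563591003418)
```

View pics/cA.png

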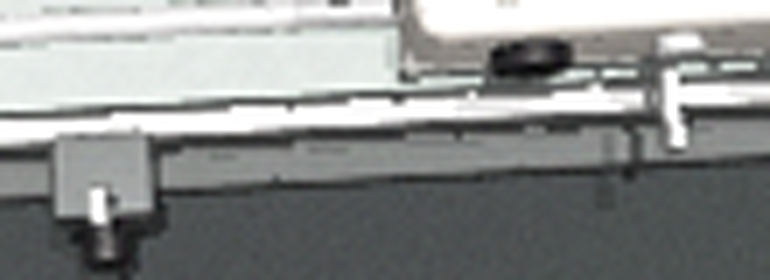

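View pics/cB.png

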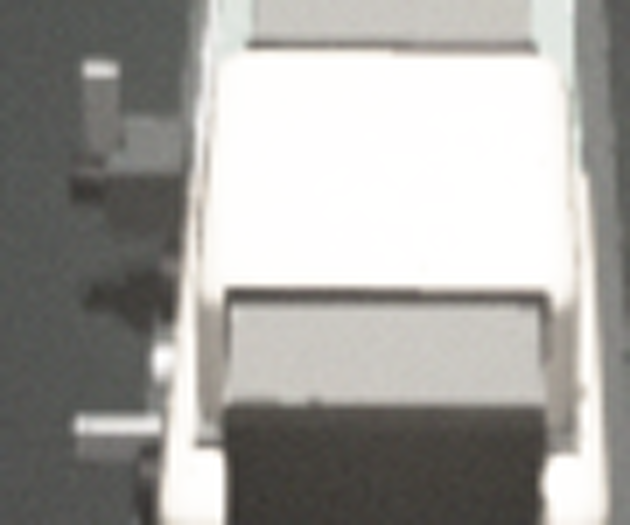

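Crop A shows the pointer tip at about pixel (386.5,246) and the index blade's bright top at about (303.5,252–256). In crop B the index blade top is at about (273.9,189.5) and the pointer at about (271–282,240). Next I'll set up a rectified bed-frame view with 1D peak measurement.

```bash
cat >> h.py <<'E'
TH=np.deg2rad(4.8); EX=np.array([np.cos(TH),np.sin(TH),0]); EY=np.array([-np.sin(TH),np.cos(TH),0])
O=np.array([.5632,-.001,0])
def bed(p): p=np.asarray(p)-O; return np.array([p@EX,p@EY,p[2]])
def rectify(n,img,z,x0,x1,y0=-.25,y1=.30,s=2000):
    """ortho view of plane z: rows = bed x, cols = bed y, s px/m"""
    c=eyes.calibration(n);M=R.from_rotvec(c["orientation"]).as_matrix().T
    x,y=np.meshgrid(np.arange(x0,x1,1/s),np.arange(y0,y1,1/s),indexing="ij")
    W=O+x[...,None]*EX+y[...,None]*EY+np.array([0,0,z])
    q=(W-c["xyz"])@M.T@c["camera_matrix"].T
    m=(q[...,:2]/q[...,2:]).astype(np.float32)
    return cv2.remap(img,m[...,0],m[...,1],cv2.INTER_CUBIC)
E
python3 - <<'E'
from h import *
for z in(.11,.12,.13,.14,.15):
    print(z,bed(atz("scene",303.5,252.5,z)).round(4),bed(atz("side",273.9,189.3,z)).round(4))
for z in(.108,.112,.116):
    print("ptr",z,bed(atz("scene",386.4,245.8,z)).round(4),bed(atz("side",270.8,240.2,z)).round(4))
p=np.load("scene0.npz")["p"]
r=rectify("scene",p,.115,.06,.15)
cv2.imwrite("pics/r0.png",cv2.resize(r[:,:,::-1],(800,180)))
P=cloud("scene",np.load("scene0.npz")["d"])
for (u,v) in((303,252),(303,256),(386,244),(386,241),(304,247)): print(u,v,bed(P[v,u]).round(4))
E
```

```text
0.11 [ 0.1163 -0.0628  0.11  ] [ 0.1221 -0.0808  0.11  ]
0.12 [ 0.118  -0.0625  0.12  ] [ 0.1205 -0.0666  0.12  ]
0.13 [ 0.1196 -0.0622  0.13  ] [ 0.1189 -0.0524  0.13  ]
0.14 [ 0.1213 -0.0618  0.14  ] [ 0.1172 -0.0382  0.14  ]
0.15 [ 0.1229 -0.0615  0.15  ] [ 0.1156 -0.024   0.15  ]
ptr 0.108 [0.1105 0.1601 0.108 ] [0.1119 0.1415 0.108 ]
ptr 0.112 [0.1112 0.1593 0.112 ] [0.1113 0.146  0.112 ]
ptr 0.116 [0.1119 0.1585 0.116 ] [0.1107 0.1506 0.116 ]
303 252 [ 0.1169 -0.0637  0.1218]
303 256 [ 0.1271 -0.0642  0.1201]
386 244 [0.1085 0.1564 0.1242]
386 241 [0.1    0.1578 0.1214]
304 247 [ 0.0968 -0.0617  0.0833]
```

View pics/r0.png

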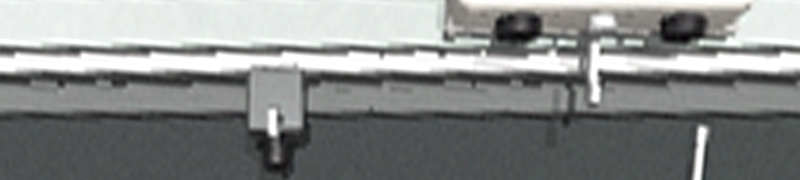

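```bash
cat >> h.py <<'E'
def rel(t):
    """shift in tool axes (mm) to world TCP target t, and roll (deg) to put tool y along bed -y"""
    s=manip.sense();M=R.from_rotvec(s["tcp_rot"]).as_matrix()
    x=M[:,0]; roll=np.rad2deg(np.arctan2(x[1],x[0])-TH)
    return (M.T@(np.array(t)-s["tool_pos"])*1000).round(1),roll.round(2)
def B(x,y,z): return O+x*EX+y*EY+np.array([0,0,z])
def peak(img,x0,x1,y0,y1,z=.121,n="scene"):
    r=rectify(n,img,z,x0,x1,y0,y1).mean(2).mean(0); b=np.percentile(r,40)
    i=r.argmax(); w=np.clip(r-(b+r[i])/2,0,None); j=np.arange(len(r)); w[abs(j-i)>12]=0
    return y0+(w@j)/w.sum()/2000, r[i]-b
def look(save=None,n="scene",z=.121):
    t=manip.sense()["clock"];p,d=eyes.read_camera(n)
    if save: cv2.imwrite(f"pics/{save}.png",p[:,:,::-1])
    return t,peak(p,.102,.109,-.12,.2,z,n),peak(p,.117,.125,-.1,0,z,n)
E
python3 - <<'E'
from h import *
print([look() for _ in range(3)])
print(rel([.52,-.25,.40]),rel(B(0,.311,.40)),bed(manip.sense()["tool_pos"]))
p=np.load("scene0.npz")["p"]
print("anvil?",bed(atz("scene",215,214,.14)))
E
```

```text
[(0.1, (np.float64(0.15800370097969885), np.float64(132.51555555555555)), (np.float64(-0.06296076483734792), np.float64(182.83333333333331))), (0.15, (np.float64(0.15799322975886615), np.float64(132.47555555555556)), (np.float64(-0.06296157846539971), np.float64(182.60416666666666))), (0.2, (np.float64(0.15799318402203605), np.float64(132.3511111111111)), (np.float64(-0.06298138247301605), np.float64(183.07083333333333)))]
(array([ 393.7, -228.1,  -97.6]), np.float64(16.5)) (array([ 612.7, -742.6,  -97.2]), np.float64(16.5)) [-0.37659966 -0.57494849  0.30224718]
anvil? [ 0.00537573 -0.292347    0.14      ]
```

Emit:
carry_out --series '[{"fingers": -1,"xyz": [0.2,-0.116,-0.097],"roll": 7},{"fingers": -1,"xyz": [0.394,-0.228,-0.097],"roll": 14},{"fingers": -1,"xyz": [0.394,-0.228,-0.097],"roll": 16.5},{"fingers": -1,"xyz": [0.394,-0.228,-0.097],"roll": 16.5},{"fingers": -1,"xyz": [0.394,-0.228,-0.097],"roll": 16.5},{"fingers": -1,"xyz": [0.394,-0.228,-0.097],"roll": 16.5},{"fingers": -1,"xyz": [0.394,-0.228,-0.097],"roll": 16.5},{"fingers": -1,"xyz": [0.394,-0.228,-0.097],"roll": 16.5},{"fingers": -1,"xyz": [0.394,-0.228,-0.097],"roll": 16.5},{"fingers": -1,"xyz": [0.394,-0.228,-0.097],"roll": 16.5},{"fingers": -1,"xyz": [0.394,-0.228,-0.097],"roll": 16.5},{"fingers": -1,"xyz": [0.394,-0.228,-0.097],"roll": 16.5}]' --squeeze 5

```text
clock: 1.25
tool_pos: [0.5249, -0.2426, 0.4012]
tcp_rot: [-3.136, -0.148, -0.007]
ft_force: [-0.4, 0.1, 0.5]
width: 0.0144
grasp_force: 0.0
```

```bash
python3 -c "
from h import *
print(rel(B(0,.325,.40)),bed(manip.sense()['tool_pos']))"
```

```text
(array([  64.3, -561.9,    2.7]), np.float64(0.6)) [-0.05837774 -0.23758388  0.4011903 ]
```

Emit:
carry_out --series '[{"fingers": -1,"xyz": [0.06,-0.565,0]},{"fingers": -1,"xyz": [0.06,-0.565,0]},{"fingers": -1,"xyz": [0.06,-0.565,0]},{"fingers": -1,"xyz": [0.06,-0.565,0]},{"fingers": -1,"xyz": [0.06,-0.565,0]},{"fingers": -1,"xyz": [0.06,-0.565,0]},{"fingers": -1,"xyz": [0.06,-0.565,0]},{"fingers": -1,"xyz": [0.06,-0.565,0]},{"fingers": -1,"xyz": [0.06,-0.565,0]},{"fingers": -1,"xyz": [0.06,-0.565,0]},{"fingers": -1,"xyz": [0.06,-0.565,0]},{"fingers": -1,"xyz": [0.06,-0.565,0]}]'

```text
invalid input
```

Emit:
carry_out --series '[{"fingers": -1,"xyz": [0.007,-0.064,0]},{"fingers": -1,"xyz": [0.007,-0.064,0]},{"fingers": -1,"xyz": [0.007,-0.064,0.03]},{"fingers": -1,"xyz": [0.007,-0.064,0.06]},{"fingers": -1,"xyz": [0.007,-0.064,0.06]},{"fingers": -1,"xyz": [0.007,-0.064,0.06]}]'

```text
invalid input
```

```bash
python3 -c "
from h import *
s=manip.sense();print(s['clock'],s['qvel'].round(3),s['width'],rel(B(0,.318,.283)),bed(s['tool_pos']))
t,p,i=look('s1');print(p,i,bed(manip.sense()['tool_pos']))
look('w1','wrist')"
```

```text
1.25 [-0.074  0.024  0.025 -0.043  0.048  0.048 -0.092] 0.014372030230860245 (array([  63.7, -554.7,  119.7]), np.float64(0.6)) [-0.05837774 -0.23758388  0.4011903 ]
(np.float64(0.15798438029282252), np.float64(132.4977777777778)) (np.float64(-0.06296945119538801), np.float64(182.32083333333333)) [-0.05942199 -0.23908502  0.400746  ]
```

The rows need `roll`, so I'm adding it.

Emit:
carry_out --series '[{"fingers": -1,"xyz": [0.06,-0.565,0],"roll": 0},{"fingers": -1,"xyz": [0.06,-0.565,0],"roll": 0},{"fingers": -1,"xyz": [0.06,-0.565,0],"roll": 0},{"fingers": -1,"xyz": [0.06,-0.565,0],"roll": 0},{"fingers": -1,"xyz": [0.06,-0.565,0],"roll": 0},{"fingers": -1,"xyz": [0.06,-0.565,0],"roll": 0},{"fingers": -1,"xyz": [0.06,-0.565,0],"roll": 0},{"fingers": -1,"xyz": [0.06,-0.565,0],"roll": 0},{"fingers": -1,"xyz": [0.06,-0.565,0],"roll": 0},{"fingers": -1,"xyz": [0.06,-0.565,0],"roll": 0},{"fingers": -1,"xyz": [0.06,-0.565,0],"roll": 0},{"fingers": -1,"xyz": [0.06,-0.565,0],"roll": 0}]'

```text
clock: 2.35
tool_pos: [0.5321, 0.2489, 0.3992]
tcp_rot: [3.137, 0.125, -0.0]
ft_force: [1.8, 0.7, 0.3]
width: 0.0002
grasp_force: 0.0
```

Emit:
carry_out --series '[{"fingers": -1,"xyz": [0.007,-0.064,0],"roll": 0},{"fingers": -1,"xyz": [0.007,-0.064,0],"roll": 0},{"fingers": -1,"xyz": [0.007,-0.064,0.03],"roll": 0},{"fingers": -1,"xyz": [0.007,-0.064,0.06],"roll": 0},{"fingers": -1,"xyz": [0.007,-0.064,0.06],"roll": 0},{"fingers": -1,"xyz": [0.007,-0.064,0.06],"roll": 0}]'

```text
clock: 2.85
tool_pos: [0.5335, 0.3116, 0.338]
tcp_rot: [3.136, 0.127, -0.005]
ft_force: [0.1, 0.1, 0.2]
width: 0.0006
grasp_force: 0.0
```

```bash
python3 -c "
from h import *
s=manip.sense();print(s['clock'],s['qvel'].round(3),s['width'],rel(B(0,.318,.283)),bed(s['tool_pos']))
t,p,i=look('s2');print(p,i,bed(manip.sense()['tool_pos']))"
```

```text
2.85 [ 0.002 -0.039 -0.019 -0.057 -0.006  0.004 -0.   ] 0.0006266625617741388 (array([ 3.6, -4.2, 55. ]), np.float64(-0.16)) [-0.00340202  0.31399887  0.33799784]
(np.float64(0.15798167608928065), np.float64(132.2711111111111)) (np.float64(-0.06298926254943037), np.float64(182.8625)) [-0.00277339  0.31483332  0.34002631]
```

View pics/s2.png

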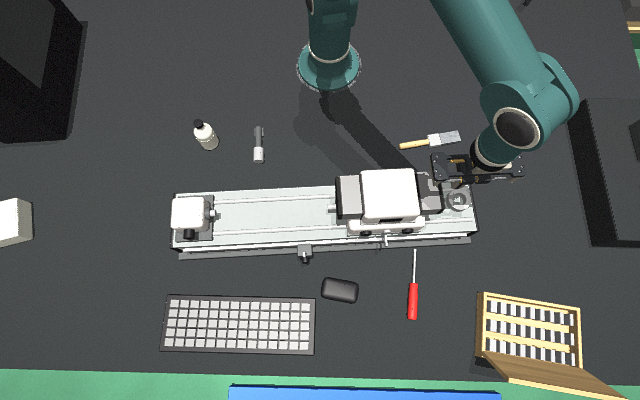

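The gripper is behind the rear pad, around (478,170), and nothing has been disturbed. I'll lower it, then push at a constant 20 mm/s.

Emit:
carry_out --series '[{"fingers": -1,"xyz": [0.003,-0.002,0.03],"roll": 0},{"fingers": -1,"xyz": [0.003,-0.002,0.056],"roll": 0},{"fingers": -1,"xyz": [0.003,-0.002,0.056],"roll": 0},{"fingers": -1,"xyz": [0.003,-0.002,0.056],"roll": 0}]'

```text
clock: 3.23
tool_pos: [0.5366, 0.3156, 0.2847]
tcp_rot: [3.139, 0.129, 0.0]
ft_force: [0.5, -0.0, 1.4]
width: 0.0008
grasp_force: 0.0
```

```bash
python3 -c "
from h import *
s=manip.sense();print(s['clock'],bed(s['tool_pos']),s['ft_force'])
f=eyes.read_camera('side');P=cloud('side',f[1])[f[1]>0]-O;P=np.c_[P@EX,P@EY,P[:,2]]
q=P[(abs(P[:,0])<.03)&(P[:,1]>.27)&(P[:,1]<.40)&(P[:,2]>.2)&(P[:,2]<.26)]
print(len(q),np.percentile(q,[2,50,98],axis=0))
q=q[q[:,2]<.235];print(np.histogram(q[:,1],np.arange(.27,.36,.005)))
print(look()[1])"
```

```text
3.2333 [-4.31465755e-05  3.17738054e-01  2.84694208e-01] [ 0.46570537 -0.00735538  1.39101798]
43 [[-8.54680859e-03  3.28462639e-01  2.01483931e-01]
 [-1.11337447e-04  3.30566817e-01  2.09793459e-01]
 [ 8.30218431e-03  3.33677225e-01  2.17866557e-01]]
(array([ 0,  0,  0,  0,  0,  0,  0,  0,  0,  0,  0, 14, 29,  0,  0,  0,  0]), array([0.27 , 0.275, 0.28 , 0.285, 0.29 , 0.295, 0.3  , 0.305, 0.31 ,
       0.315, 0.32 , 0.325, 0.33 , 0.335, 0.34 , 0.345, 0.35 , 0.355]))
(np.float64(0.15796784497645583), np.float64(132.27555555555557))
```

Emit:
carry_out --series '[{"fingers": -1,"xyz": [0,0.004,0],"roll": 0},{"fingers": -1,"xyz": [0,0.007,0],"roll": 0},{"fingers": -1,"xyz": [0,0.009,0],"roll": 0},{"fingers": -1,"xyz": [0,0.0107,0],"roll": 0},{"fingers": -1,"xyz": [0,0.0124,0],"roll": 0},{"fingers": -1,"xyz": [0,0.0141,0],"roll": 0},{"fingers": -1,"xyz": [0,0.0158,0],"roll": 0},{"fingers": -1,"xyz": [0,0.0175,0],"roll": 0},{"fingers": -1,"xyz": [0,0.0192,0],"roll": 0},{"fingers": -1,"xyz": [0,0.0209,0],"roll": 0},{"fingers": -1,"xyz": [0,0.0226,0],"roll": 0},{"fingers": -1,"xyz": [0,0.0243,0],"roll": 0}]'

```text
clock: 4.33
tool_pos: [0.5378, 0.2921, 0.2836]
tcp_rot: [-3.139, -0.132, 0.0]
ft_force: [-0.2, 0.3, -0.3]
width: 0.0006
grasp_force: 0.1
```

Emit:
carry_out --series '[{"fingers": -1,"xyz": [0,0.0017,0],"roll": 0},{"fingers": -1,"xyz": [0,0.0034,0],"roll": 0},{"fingers": -1,"xyz": [0,0.0051,0],"roll": 0},{"fingers": -1,"xyz": [0,0.0068,0],"roll": 0},{"fingers": -1,"xyz": [0,0.0085,0],"roll": 0},{"fingers": -1,"xyz": [0,0.0102,0],"roll": 0},{"fingers": -1,"xyz": [0,0.0119,0],"roll": 0},{"fingers": -1,"xyz": [0,0.0136,0],"roll": 0},{"fingers": -1,"xyz": [0,0.0153,0],"roll": 0},{"fingers": -1,"xyz": [0,0.017,0],"roll": 0},{"fingers": -1,"xyz": [0,0.0187,0],"roll": 0},{"fingers": -1,"xyz": [0,0.0204,0],"roll": 0}]'

```text
clock: 5.33
tool_pos: [0.5396, 0.2717, 0.2837]
tcp_rot: [3.139, 0.132, -0.0]
ft_force: [0.1, 0.3, 0.6]
width: 0.0002
grasp_force: 0.0
```

Emit:
carry_out --series '[{"fingers": -1,"xyz": [0,0.0017,0],"roll": 0},{"fingers": -1,"xyz": [0,0.0034,0],"roll": 0},{"fingers": -1,"xyz": [0,0.0051,0],"roll": 0},{"fingers": -1,"xyz": [0,0.0061,0],"roll": 0}]'

```text
clock: 5.67
tool_pos: [0.5401, 0.2655, 0.2836]
tcp_rot: [3.139, 0.131, -0.0]
ft_force: [0.0, 0.1, -0.1]
width: 0.0007
grasp_force: 0.0
```

```bash
python3 -c "
from h import *
for _ in range(2):
    t,p,i=look();print(t,p,i,bed(manip.sense()['tool_pos']))
print(rel(B(0,.262,.37)))"
```

```text
5.6667 (np.float64(0.11037645850001421), np.float64(132.92888888888888)) (np.float64(-0.06295409241408925), np.float64(182.40416666666667)) [-0.00062523  0.26731734  0.2836241 ]
5.7167 (np.float64(0.10787136633995142), np.float64(133.12)) (np.float64(-0.06295429731558765), np.float64(183.11666666666667)) [-0.0006158   0.26750018  0.28365806]
(array([  0.6,   5.5, -86.3]), np.float64(-0.03))
```

Emit:
carry_out --series '[{"fingers": -1,"xyz": [0,0,-0.0416],"roll": 0},{"fingers": -1,"xyz": [0,0,-0.083],"roll": 0},{"fingers": -1,"xyz": [0,0.0,-0.087],"roll": 0},{"fingers": -1,"xyz": [0,0.447,-0.087],"roll": 0},{"fingers": -1,"xyz": [0,0.447,-0.087],"roll": 0},{"fingers": -1,"xyz": [0,0.447,-0.087],"roll": 0},{"fingers": -1,"xyz": [0,0.447,-0.087],"roll": 0},{"fingers": -1,"xyz": [0,0.447,-0.087],"roll": 0},{"fingers": -1,"xyz": [0,0.447,-0.087],"roll": 0},{"fingers": -1,"xyz": [0,0.447,-0.087],"roll": 0},{"fingers": -1,"xyz": [0,0.447,-0.087],"roll": 0},{"fingers": -1,"xyz": [0,0.447,-0.087],"roll": 0}]'

```text
clock: 6.77
tool_pos: [0.5714, -0.1098, 0.371]
tcp_rot: [3.138, 0.132, 0.002]
ft_force: [0.7, 0.9, -0.0]
width: 0.0007
grasp_force: 0.0
```

Emit:
carry_out --series '[{"fingers": -1,"xyz": [0,0.072,0],"roll": 0},{"fingers": -1,"xyz": [0,0.072,0],"roll": 0},{"fingers": -1,"xyz": [0,0.072,0],"roll": 0}]'

```text
clock: 7.02
tool_pos: [0.5766, -0.1883, 0.3701]
tcp_rot: [3.136, 0.114, -0.001]
ft_force: [-0.1, -0.9, -0.6]
width: 0.0006
grasp_force: 0.0
```

```bash
python3 -c "
from h import *
t,p,i=look();print(t,p,i,bed(manip.sense()['tool_pos']))
print(rel(B(0,-.180,.283)))"
```

```text
7.0167 (np.float64(0.06469296930512938), np.float64(132.54222222222222)) (np.float64(-0.06296466046773741), np.float64(182.49583333333334)) [-0.0016223  -0.18354332  0.37010401]
(array([ 1.7, -3.7, 87.1]), np.float64(-0.41))
```

Emit:
carry_out --series '[{"fingers": -1,"xyz": [0.002,-0.003,0.04],"roll": 0},{"fingers": -1,"xyz": [0.002,-0.003,0.08],"roll": 0},{"fingers": -1,"xyz": [0.002,-0.003,0.087],"roll": 0},{"fingers": -1,"xyz": [0.002,-0.003,0.087],"roll": 0}]'

```text
clock: 7.4
tool_pos: [0.578, -0.1747, 0.2811]
tcp_rot: [-3.136, -0.135, 0.009]
ft_force: [0.4, 0.6, 0.2]
width: 0.0004
grasp_force: 0.0
```

```bash
python3 -c "
from h import *
for _ in range(2):
    t,p,i=look();print(t,p,i,bed(manip.sense()['tool_pos']))
"
```

```text
7.4 (np.float64(0.05182798939813296), np.float64(133.09777777777776)) (np.float64(-0.06296625296175111), np.float64(182.15833333333333)) [ 0.00155856 -0.17495436  0.28370968]
7.45 (np.float64(0.049844171355868716), np.float64(132.87555555555554)) (np.float64(-0.0629548264813394), np.float64(182.20833333333331)) [ 0.00236006 -0.17548848  0.28530943]
```

Emit:
carry_out --series '[{"fingers": -1,"xyz": [0,0,0],"roll": 0},{"fingers": -1,"xyz": [0,0,0],"roll": 0},{"fingers": -1,"xyz": [0,0,0],"roll": 0},{"fingers": -1,"xyz": [0,0,0],"roll": 0},{"fingers": -1,"xyz": [0,0,0],"roll": 0},{"fingers": -1,"xyz": [0,0,0],"roll": 0},{"fingers": -1,"xyz": [0,0,0],"roll": 0},{"fingers": -1,"xyz": [0,0,0],"roll": 0},{"fingers": -1,"xyz": [0,0,0],"roll": 0}]'

```text
clock: 8.25
tool_pos: [0.5792, -0.1765, 0.2836]
tcp_rot: [-3.139, -0.131, 0.0]
ft_force: [0.5, -0.1, -0.2]
width: 0.0003
grasp_force: 0.0
```

```bash
python3 -c "
from h import *
for _ in range(2):
    t,p,i=look('m%d'%_);print(t,p,i,bed(manip.sense()['tool_pos']))
f=eyes.read_camera('scene')
P=cloud('scene',f[1])[f[1]>0]-O;P=np.c_[P@EX,P@EY,P[:,2]]
q=P[(abs(P[:,0])<.05)&(P[:,1]>-.25)&(P[:,1]<-.1)&(P[:,2]>.19)&(P[:,2]<.255)]
print(len(q),np.percentile(q,[2,50,98],axis=0))
"
```

```text
8.25 (np.float64(0.025456206917711582), np.float64(132.73333333333335)) (np.float64(-0.06293524987726604), np.float64(182.12083333333334)) [ 0.00126823 -0.17621464  0.28359323]
8.3 (np.float64(0.025264969968441436), np.float64(132.33333333333334)) (np.float64(-0.06295944908990375), np.float64(182.17083333333335)) [ 0.00126743 -0.17621079  0.28358939]
86 [[ 0.01066646 -0.18860415  0.19737916]
 [ 0.01825691 -0.10563212  0.23383897]
 [ 0.04984614 -0.10058278  0.23964991]]
```

Emit:
carry_out --series '[{"fingers": -1,"xyz": [0,0.004,0],"roll": 0},{"fingers": -1,"xyz": [0,0.008,0],"roll": 0},{"fingers": -1,"xyz": [0,0.01,0],"roll": 0},{"fingers": -1,"xyz": [0,0.01,0],"roll": 0},{"fingers": -1,"xyz": [0,0.01,0],"roll": 0},{"fingers": -1,"xyz": [0,0.01,0],"roll": 0},{"fingers": -1,"xyz": [0,0.01,0],"roll": 0},{"fingers": -1,"xyz": [0,0.01,0],"roll": 0},{"fingers": -1,"xyz": [0,0.01,0],"roll": 0},{"fingers": -1,"xyz": [0,0.01,0],"roll": 0},{"fingers": -1,"xyz": [0,0.01,0],"roll": 0},{"fingers": -1,"xyz": [0,0.01,0],"roll": 0}]'

```text
clock: 9.4
tool_pos: [0.5801, -0.1864, 0.2837]
tcp_rot: [3.139, 0.132, 0.0]
ft_force: [0.1, 0.7, -1.0]
width: 0.0001
grasp_force: 0.0
```

```bash
python3 -c "
from h import *
for _ in range(2):
    t,p,i=look('n%d'%_);print(t,p,i,bed(manip.sense()['tool_pos']))
f=eyes.read_camera('side')
P=cloud('side',f[1])[f[1]>0]-O;P=np.c_[P@EX,P@EY,P[:,2]]
f=eyes.read_camera('scene');Q=cloud('scene',f[1])[f[1]>0]-O;Q=np.c_[Q@EX,Q@EY,Q[:,2]]
for P in (P,Q):
  q=P[(abs(P[:,0])<.04)&(P[:,1]>-.24)&(P[:,1]<-.15)&(P[:,2]>.192)&(P[:,2]<.24)]
  print(len(q),np.percentile(q,[2,50,98],axis=0).round(4))
a=cv2.imread('pics/n1.png')[170:270,200:400]
cv2.imwrite('pics/n1c.png',cv2.resize(a,None,fx=4,fy=4,interpolation=cv2.INTER_CUBIC))
"
```

```text
9.4 (np.float64(-0.006658142037032855), np.float64(132.46222222222224)) (np.float64(-0.06296423765195244), np.float64(184.28750000000002)) [ 0.00130052 -0.18617879  0.2836775 ]
9.45 (np.float64(-0.00677209405952206), np.float64(132.95111111111112)) (np.float64(-0.06297517255990812), np.float64(183.57083333333333)) [ 0.00128788 -0.18621271  0.28365941]
47 [[-0.0081 -0.1752  0.2169]
 [ 0.0008 -0.1706  0.2289]
 [ 0.0096 -0.1654  0.2389]]
32 [[ 0.0101 -0.1987  0.1981]
 [ 0.0117 -0.1875  0.2101]
 [ 0.0127 -0.1729  0.2368]]
```

View pics/n1c.png

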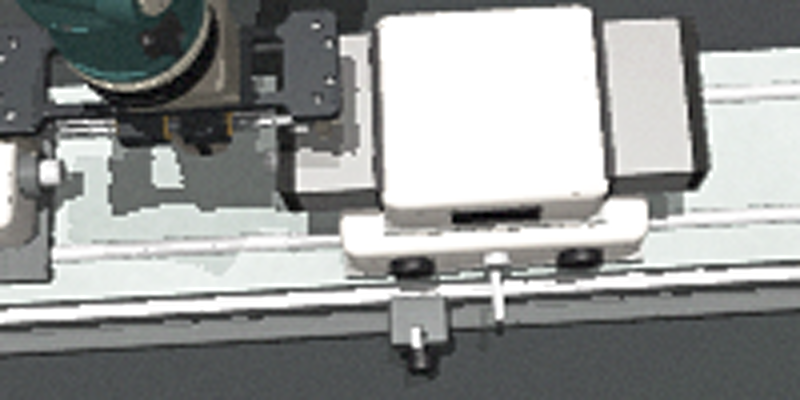

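Emit:
carry_out --series '[{"fingers": -1,"xyz": [0,0,0],"roll": 0},{"fingers": -1,"xyz": [0,0,0],"roll": 0},{"fingers": -1,"xyz": [0,0,0],"roll": 0},{"fingers": -1,"xyz": [0,0,0],"roll": 0},{"fingers": -1,"xyz": [0,0,0],"roll": 0},{"fingers": -1,"xyz": [0,0,0],"roll": 0},{"fingers": -1,"xyz": [0,0,0],"roll": 0}]'

```text
clock: 10.18
tool_pos: [0.5801, -0.1864, 0.2837]
tcp_rot: [3.139, 0.131, -0.0]
ft_force: [0.0, 0.9, 0.4]
width: 0.0006
grasp_force: 0.0
```

```bash
python3 -c "
from h import *
for _ in range(2):
    t,p,i=look();print(t,p,i,bed(manip.sense()['tool_pos']))
"
```

```text
10.1833 (np.float64(-0.025786467495894597), np.float64(131.85333333333335)) (np.float64(-0.06294664886031826), np.float64(182.6)) [ 0.00127032 -0.18621753  0.28363569]
10.2333 (np.float64(-0.02784204354770231), np.float64(131.79999999999998)) (np.float64(-0.06297611861887037), np.float64(183.66250000000002)) [ 0.00129196 -0.1862105   0.28368329]
```

Emit:
carry_out --series '[{"fingers": -1,"xyz": [0,0,0],"roll": 0},{"fingers": -1,"xyz": [0,0.0005,0],"roll": 0},{"fingers": -1,"xyz": [0,0.0015,0],"roll": 0},{"fingers": -1,"xyz": [0,0.0025,0],"roll": 0},{"fingers": -1,"xyz": [0,0.0035,0],"roll": 0},{"fingers": -1,"xyz": [0,0.0045,0],"roll": 0},{"fingers": -1,"xyz": [0,0.0055,0],"roll": 0},{"fingers": -1,"xyz": [0,0.0065,0],"roll": 0},{"fingers": -1,"xyz": [0,0.0075,0],"roll": 0},{"fingers": -1,"xyz": [0,0.0085,0],"roll": 0},{"fingers": -1,"xyz": [0,0.0095,0],"roll": 0},{"fingers": -1,"xyz": [0,0.0105,0],"roll": 0}]'

```text
clock: 11.28
tool_pos: [0.5809, -0.197, 0.2837]
tcp_rot: [3.139, 0.131, -0.0]
ft_force: [0.2, -0.1, -0.2]
width: 0.0006
grasp_force: 0.0
```

Emit:
carry_out --series '[{"fingers": -1,"xyz": [0,0.001,0],"roll": 0},{"fingers": -1,"xyz": [0,0.002,0],"roll": 0},{"fingers": -1,"xyz": [0,0.003,0],"roll": 0},{"fingers": -1,"xyz": [0,0.004,0],"roll": 0},{"fingers": -1,"xyz": [0,0.005,0],"roll": 0},{"fingers": -1,"xyz": [0,0.006,0],"roll": 0},{"fingers": -1,"xyz": [0,0.007,0],"roll": 0},{"fingers": -1,"xyz": [0,0.008,0],"roll": 0},{"fingers": -1,"xyz": [0,0.009,0],"roll": 0},{"fingers": -1,"xyz": [0,0.01,0],"roll": 0},{"fingers": -1,"xyz": [0,0.011,0],"roll": 0},{"fingers": -1,"xyz": [0,0.012,0],"roll": 0}]'

```text
clock: 12.28
tool_pos: [0.582, -0.2089, 0.2837]
tcp_rot: [3.139, 0.132, 0.0]
ft_force: [-0.1, 0.1, -0.8]
width: 0.0002
grasp_force: 0.0
```

Emit:
carry_out --series '[{"fingers": -1,"xyz": [0,0.001,0],"roll": 0},{"fingers": -1,"xyz": [0,0.002,0],"roll": 0},{"fingers": -1,"xyz": [0,0.004,0],"roll": 0},{"fingers": -1,"xyz": [0,0.006,0],"roll": 0}]'

```text
clock: 12.62
tool_pos: [0.5825, -0.215, 0.2837]
tcp_rot: [3.139, 0.132, -0.0]
ft_force: [-0.4, -0.2, -0.1]
width: 0.0001
grasp_force: 0.0
```

```bash
python3 -c "
from h import *
for _ in range(3):
    t,p,i=look();print(t,p,i,bed(manip.sense()['tool_pos']))
"
```

```text
12.6167 (np.float64(-0.06221249203340085), np.float64(132.2711111111111)) (np.float64(-0.06295543189536332), np.float64(182.50416666666666)) [ 0.00120493 -0.21543151  0.28366245]
12.6667 (np.float64(-0.06214889782481872), np.float64(132.16444444444443)) (np.float64(-0.06297713927338522), np.float64(182.90416666666667)) [ 0.00118933 -0.21529055  0.28362831]
12.7167 (np.float64(-0.06213507677543186), np.float64(132.04000000000002)) (np.float64(-0.06297323956220324), np.float64(182.3)) [ 0.00123446 -0.21501534  0.28364055]
```

Emit:
carry_out --series '[{"fingers": -1,"xyz": [0,0.003,0],"roll": 0},{"fingers": -1,"xyz": [0,0.006,0],"roll": 0},{"fingers": -1,"xyz": [0,0.008,0],"roll": 0},{"fingers": -1,"xyz": [0,0.008,0],"roll": 0},{"fingers": -1,"xyz": [0,0.008,0],"roll": 0},{"fingers": -1,"xyz": [0,0.008,0],"roll": 0},{"fingers": -1,"xyz": [0,0.008,0],"roll": 0},{"fingers": -1,"xyz": [0,0.008,0],"roll": 0},{"fingers": -1,"xyz": [0,0.008,0],"roll": 0},{"fingers": -1,"xyz": [0,0.008,0],"roll": 0},{"fingers": -1,"xyz": [0,0.008,0],"roll": 0},{"fingers": -1,"xyz": [0,0.008,0],"roll": 0}]'

```text
clock: 13.77
tool_pos: [0.5831, -0.2228, 0.2837]
tcp_rot: [3.139, 0.132, -0.0]
ft_force: [-1.1, 0.2, 0.5]
width: 0.0008
grasp_force: 0.0
```

```bash
python3 -c "
from h import *
for _ in range(2):
    t,p,i=look('q%d'%_);print(t,p,i,bed(manip.sense()['tool_pos']))
a=cv2.imread('pics/q1.png')[220:270,260:350]
c=eyes.calibration('wrist');print(bed(c['xyz']),R.from_rotvec(c['orientation']).as_matrix()[:,2]@np.c_[EX,EY,[0,0,1]],R.from_rotvec(c['orientation']).as_matrix()[:,0]@np.c_[EX,EY,[0,0,1]],c['camera_matrix'][0])
p,d=eyes.read_camera('wrist');w=cv2.resize(p[:,:,::-1],(640,400))
a=cv2.resize(a,(640,356),interpolation=cv2.INTER_CUBIC)
cv2.imwrite('pics/q.png',cv2.resize(np.vstack([a,w]),(508,600)))
"
```

```text
13.7667 (np.float64(-0.06378818024391142), np.float64(132.22222222222217)) (np.float64(-0.06293096201251502), np.float64(182.34166666666667)) [ 0.00128897 -0.22269768  0.28366956]
13.8167 (np.float64(-0.06381067432729634), np.float64(132.39555555555555)) (np.float64(-0.06293917646580688), np.float64(182.7875)) [ 0.00127252 -0.22271683  0.28365725]
[ 0.0730076  -0.22242059  0.36768579] [-0.25323601 -0.00111478 -0.96740389] [ 1.48915675e-03 -9.99998600e-01  7.62524112e-04] [317.50592563   0.         322.40970089]
```

View pics/q.png

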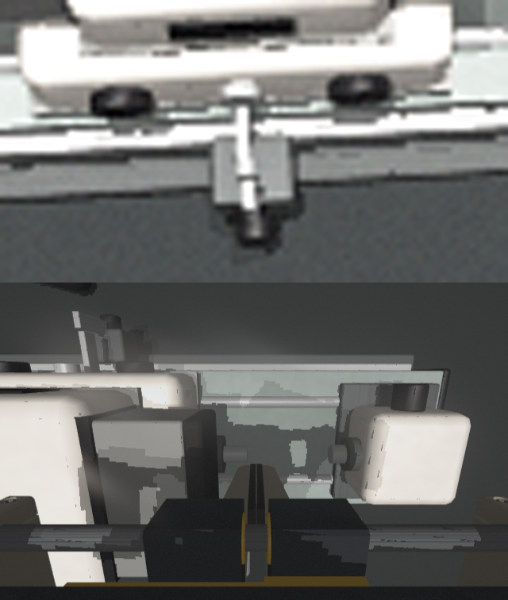

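The pointer at (243,130) in the crop and the index blade at (250,200) are nearly in line. I'll lift off and check closely with the wrist camera directly above.

Emit:
carry_out --series '[{"fingers": -1,"xyz": [0,0,-0.04],"roll": 0},{"fingers": -1,"xyz": [0,0,-0.08],"roll": 0},{"fingers": -1,"xyz": [0,0,-0.11],"roll": 0},{"fingers": -1,"xyz": [0,0,-0.11],"roll": 0},{"fingers": -1,"xyz": [0.05,-0.09,-0.11],"roll": 0},{"fingers": -1,"xyz": [0.09,-0.158,-0.11],"roll": 0},{"fingers": -1,"xyz": [0.09,-0.158,-0.11],"roll": 0},{"fingers": -1,"xyz": [0.09,-0.158,-0.11],"roll": 0},{"fingers": -1,"xyz": [0.09,-0.158,-0.11],"roll": 0},{"fingers": -1,"xyz": [0.09,-0.158,-0.11],"roll": 0},{"fingers": -1,"xyz": [0.09,-0.158,-0.11],"roll": 0}]'

```text
clock: 14.83
tool_pos: [0.6596, -0.0572, 0.3929]
tcp_rot: [3.138, 0.134, -0.002]
ft_force: [-0.1, -1.1, 0.1]
width: 0.0004
grasp_force: 0.0
```

```bash
python3 -c "
from h import *
t,p,i=look();print(t,p,i)
p,d=eyes.read_camera('wrist');c=eyes.calibration('wrist');print(bed(c['xyz']))
print(manip.sense()['clock'],peak(p,.102,.109,-.12,0,n='wrist'),peak(p,.117,.125,-.1,0,n='wrist'))
r=rectify('wrist',p,.121,.05,.15,-.14,.02,4000);cv2.imwrite('pics/v.png',r[:,:,::-1])
t,p,i=look();print(t,p,i)
"
```

```text
14.8333 (np.float64(-0.06349188065541697), np.float64(126.13333333333334)) (np.float64(-0.0626442428319945), np.float64(185.85833333333335))
[ 0.16247282 -0.06670476  0.47719384]
14.9333 (np.float64(-0.06523869062578536), np.float64(112.80444444444443)) (np.float64(-0.06351603301570181), np.float64(153.33749999999998))
14.9333 (np.float64(-0.06345278520878112), np.float64(121.80888888888887)) (np.float64(-0.06263724106359442), np.float64(186.27083333333331))
```

View pics/v.png

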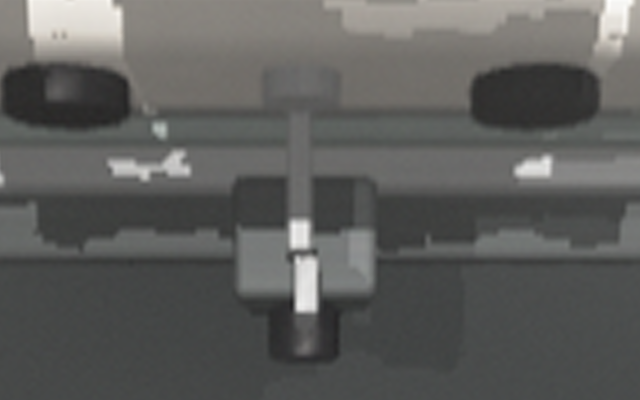

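The carriage is standing, with the pointer about 1.7 mm past the index (columns 299.5 and 306.5 at 4 px/mm). There is plenty of time, so I'll make a slow, gentle nudge on the front pad, watching through the wrist camera.

Emit:
carry_out --series '[{"fingers": -1,"xyz": [-0.045,0.08,0],"roll": 0},{"fingers": -1,"xyz": [-0.09,0.154,0],"roll": 0},{"fingers": -1,"xyz": [-0.09,0.154,0],"roll": 0},{"fingers": -1,"xyz": [-0.09,0.154,0],"roll": 0},{"fingers": -1,"xyz": [-0.09,0.154,0],"roll": 0},{"fingers": -1,"xyz": [-0.09,0.154,0],"roll": 0},{"fingers": -1,"xyz": [-0.09,0.154,0.04],"roll": 0},{"fingers": -1,"xyz": [-0.09,0.154,0.08],"roll": 0},{"fingers": -1,"xyz": [-0.09,0.154,0.11],"roll": 0},{"fingers": -1,"xyz": [-0.09,0.154,0.11],"roll": 0},{"fingers": -1,"xyz": [-0.09,0.154,0.11],"roll": 0},{"fingers": -1,"xyz": [-0.09,0.154,0.11],"roll": 0}]'

```text
clock: 15.98
tool_pos: [0.584, -0.2186, 0.2857]
tcp_rot: [3.138, 0.132, 0.005]
ft_force: [0.3, -0.8, 0.2]
width: 0.0007
grasp_force: 0.0
```

```bash
cat >> h.py <<'E'
def wl(save=None):
    p,d=eyes.read_camera('wrist')
    a=peak(p,.100,.110,-.09,-.04,n='wrist');b=peak(p,.117,.125,-.09,-.04,n='wrist')
    if save: cv2.imwrite(f'pics/{save}.png',rectify('wrist',p,.121,.05,.15,-.14,.02,4000)[:,:,::-1])
    return manip.sense()['clock'],np.round([a,b],4).tolist(),bed(manip.sense()['tool_pos']).round(4)
E
python3 -c "
from h import *
print(look()[1:]);print(wl('x1'));print(wl());print(look()[1:])
p,d=eyes.read_camera('wrist')
P=cloud('wrist',d);
P=P[d>0]-O;P=np.c_[P@EX,P@EY,P[:,2]]
q=P[(abs(P[:,0])<.045)&(P[:,1]>-.205)&(P[:,1]<-.15)&(P[:,2]>.228)&(P[:,2]<.245)];print(len(q),np.percentile(q[:,1],[0,1,3,10]))
"
```

```text
((np.float64(-0.06400502031939548), np.float64(132.2311111111111)), (np.float64(-0.06291817747764625), np.float64(181.96249999999998)))
(16.0833, [[-0.0637, 100.61], [-0.0613, 104.4083]], array([ 0.0027, -0.2189,  0.2865]))
(16.1333, [[-0.0638, 99.75], [-0.0615, 104.5417]], array([ 0.0025, -0.2189,  0.2863]))
((np.float64(-0.06403570114678808), np.float64(132.13777777777779)), (np.float64(-0.06294903401483015), np.float64(182.47916666666669)))
9478 [-0.20493246 -0.19397149 -0.1936669  -0.19067998]
```

View pics/x1.png

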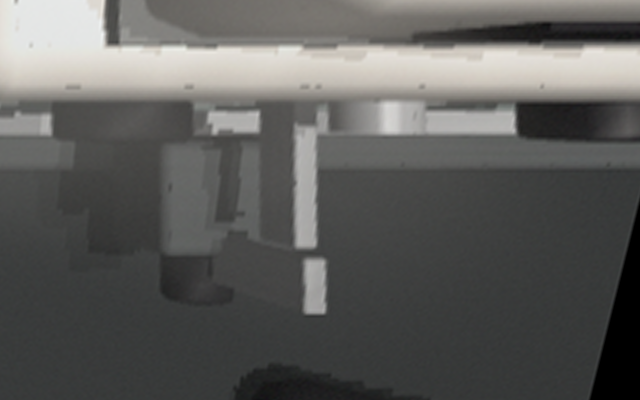

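Emit:
carry_out --series '[{"fingers": -1,"xyz": [0,-0.001,0],"roll": 0},{"fingers": -1,"xyz": [0,-0.002,0],"roll": 0},{"fingers": -1,"xyz": [0,-0.003,0],"roll": 0},{"fingers": -1,"xyz": [0,-0.004,0],"roll": 0},{"fingers": -1,"xyz": [0,-0.005,0],"roll": 0},{"fingers": -1,"xyz": [0,-0.0055,0],"roll": 0},{"fingers": -1,"xyz": [0,-0.006,0],"roll": 0},{"fingers": -1,"xyz": [0,-0.0061,0],"roll": 0}]'

```text
clock: 16.9
tool_pos: [0.5823, -0.2126, 0.2836]
tcp_rot: [-3.139, -0.132, 0.0]
ft_force: [0.2, 0.2, -0.2]
width: 0.0009
grasp_force: 0.0
```

```bash
python3 -c "
from h import *
print(wl(),wl())"
```

```text
(16.95, [[-0.0637, 100.28], [-0.0613, 105.0292]], array([ 0.0013, -0.2125,  0.2836])) (17.0, [[-0.0637, 100.1367], [-0.0614, 104.9333]], array([ 0.0013, -0.2126,  0.2836]))
```

Emit:
carry_out --series '[{"fingers": -1,"xyz": [0,-0.0001,0],"roll": 0},{"fingers": -1,"xyz": [0,-0.0002,0],"roll": 0},{"fingers": -1,"xyz": [0,-0.0003,0],"roll": 0},{"fingers": -1,"xyz": [0,-0.0004,0],"roll": 0},{"fingers": -1,"xyz": [0,-0.0005,0],"roll": 0},{"fingers": -1,"xyz": [0,-0.0006,0],"roll": 0},{"fingers": -1,"xyz": [0,-0.0007,0],"roll": 0},{"fingers": -1,"xyz": [0,-0.0008,0],"roll": 0},{"fingers": -1,"xyz": [0,-0.0009,0],"roll": 0},{"fingers": -1,"xyz": [0,-0.001,0],"roll": 0},{"fingers": -1,"xyz": [0,-0.0011,0],"roll": 0},{"fingers": -1,"xyz": [0,-0.0012,0],"roll": 0}]'

```text
clock: 18.0
tool_pos: [0.5822, -0.2115, 0.2837]
tcp_rot: [3.139, 0.132, -0.0]
ft_force: [-0.4, -0.9, 0.2]
width: 0.0005
grasp_force: 0.0
```

```bash
python3 -c "
from h import *
print(wl(),wl())"
```

```text
(18.05, [[-0.0636, 100.1467], [-0.0613, 105.0292]], array([ 0.0013, -0.2114,  0.2837])) (18.1, [[-0.0637, 100.1033], [-0.0613, 104.6208]], array([ 0.0013, -0.2114,  0.2837]))
```

Emit:
carry_out --series '[{"fingers": -1,"xyz": [0,-0.0001,0],"roll": 0},{"fingers": -1,"xyz": [0,-0.0002,0],"roll": 0},{"fingers": -1,"xyz": [0,-0.0003,0],"roll": 0},{"fingers": -1,"xyz": [0,-0.0004,0],"roll": 0},{"fingers": -1,"xyz": [0,-0.0005,0],"roll": 0},{"fingers": -1,"xyz": [0,-0.0006,0],"roll": 0},{"fingers": -1,"xyz": [0,-0.0007,0],"roll": 0},{"fingers": -1,"xyz": [0,-0.0008,0],"roll": 0},{"fingers": -1,"xyz": [0,-0.0009,0],"roll": 0},{"fingers": -1,"xyz": [0,-0.001,0],"roll": 0},{"fingers": -1,"xyz": [0,-0.0011,0],"roll": 0},{"fingers": -1,"xyz": [0,-0.0012,0],"roll": 0}]'

```text
clock: 19.1
tool_pos: [0.5821, -0.2103, 0.2837]
tcp_rot: [3.139, 0.132, -0.0]
ft_force: [0.2, 0.5, -0.5]
width: 0.0003
grasp_force: 0.0
```

```bash
python3 -c "
from h import *
print(wl())"
```

```text
(19.15, [[-0.0637, 100.5933], [-0.0612, 105.6333]], array([ 0.0013, -0.2102,  0.2837]))
```

Emit:
carry_out --series '[{"fingers": -1,"xyz": [0,-0.0001,0],"roll": 0},{"fingers": -1,"xyz": [0,-0.0002,0],"roll": 0},{"fingers": -1,"xyz": [0,-0.0003,0],"roll": 0},{"fingers": -1,"xyz": [0,-0.0004,0],"roll": 0},{"fingers": -1,"xyz": [0,-0.0005,0],"roll": 0},{"fingers": -1,"xyz": [0,-0.0006,0],"roll": 0},{"fingers": -1,"xyz": [0,-0.0007,0],"roll": 0},{"fingers": -1,"xyz": [0,-0.0008,0],"roll": 0}]'

```text
clock: 19.82
tool_pos: [0.582, -0.2096, 0.2837]
tcp_rot: [3.139, 0.131, -0.0]
ft_force: [-0.2, -0.7, 0.4]
width: 0.0004
grasp_force: 0.0
```

```bash
python3 -c "
from h import *
print(wl())"
```

```text
(19.8667, [[-0.0635, 100.39], [-0.0613, 105.7292]], array([ 0.0013, -0.2094,  0.2837]))
```

Emit:
carry_out --series '[{"fingers": -1,"xyz": [0,-0.0001,0],"roll": 0},{"fingers": -1,"xyz": [0,-0.0002,0],"roll": 0},{"fingers": -1,"xyz": [0,-0.0003,0],"roll": 0},{"fingers": -1,"xyz": [0,-0.0004,0],"roll": 0},{"fingers": -1,"xyz": [0,-0.0005,0],"roll": 0},{"fingers": -1,"xyz": [0,-0.0006,0],"roll": 0},{"fingers": -1,"xyz": [0,-0.0007,0],"roll": 0},{"fingers": -1,"xyz": [0,-0.0008,0],"roll": 0},{"fingers": -1,"xyz": [0,-0.0009,0],"roll": 0},{"fingers": -1,"xyz": [0,-0.001,0],"roll": 0}]'

```text
clock: 20.7
tool_pos: [0.5819, -0.2086, 0.2837]
tcp_rot: [3.139, 0.131, -0.0]
ft_force: [0.9, -0.6, 0.1]
width: 0.0005
grasp_force: 0.0
```

```bash
python3 -c "
from h import *
print(wl())"
```

```text
(20.75, [[-0.062, 98.38], [-0.0613, 106.2375]], array([ 0.0013, -0.2084,  0.2837]))
```

Emit:
carry_out --series '[{"fingers": -1,"xyz": [0,0.003,0],"roll": 0},{"fingers": -1,"xyz": [0,0.006,0],"roll": 0},{"fingers": -1,"xyz": [0,0.01,0],"roll": 0},{"fingers": -1,"xyz": [0,0.01,0],"roll": 0},{"fingers": -1,"xyz": [0,0.01,0],"roll": 0},{"fingers": -1,"xyz": [0,0.01,0],"roll": 0}]'

```text
clock: 21.25
tool_pos: [0.5827, -0.2186, 0.2836]
tcp_rot: [-3.139, -0.131, 0.0]
ft_force: [-1.1, 0.3, -0.7]
width: 0.0005
grasp_force: 0.0
```

```bash
python3 -c "
from h import *
print(wl())"
```

```text
(21.3, [[-0.0609, 96.3633], [-0.0611, 104.9375]], array([ 0.0013, -0.2183,  0.2836]))
```

Emit:
carry_out --series '[{"fingers": -1,"xyz": [0,0,0],"roll": 0},{"fingers": -1,"xyz": [0,0,0],"roll": 0},{"fingers": -1,"xyz": [0,0,0],"roll": 0},{"fingers": -1,"xyz": [0,0,0],"roll": 0},{"fingers": -1,"xyz": [0,0,0],"roll": 0},{"fingers": -1,"xyz": [0,0,0],"roll": 0},{"fingers": -1,"xyz": [0,0,0],"roll": 0},{"fingers": -1,"xyz": [0,0,0],"roll": 0},{"fingers": -1,"xyz": [0,0,0],"roll": 0},{"fingers": -1,"xyz": [0,0,0],"roll": 0}]'

```text
clock: 22.13
tool_pos: [0.5828, -0.2185, 0.2837]
tcp_rot: [3.139, 0.132, -0.0]
ft_force: [0.3, -0.1, -0.7]
width: 0.0006
grasp_force: 0.0
```

```bash
python3 -c "
from h import *
print(wl('y'),look())"
```

```text
(22.1833, [[-0.0607, 96.2167], [-0.0613, 104.1667]], array([ 0.0013, -0.2184,  0.2837])) (22.1833, (np.float64(-0.06057762379584248), np.float64(132.04444444444445)), (np.float64(-0.06294966253264445), np.float64(182.69583333333333)))
```

Emit:
carry_out --series '[{"fingers": -1,"xyz": [0,0,-0.04],"roll": 0},{"fingers": -1,"xyz": [0,0,-0.08],"roll": 0},{"fingers": -1,"xyz": [0,0,-0.11],"roll": 0},{"fingers": -1,"xyz": [0,0,-0.11],"roll": 0},{"fingers": -1,"xyz": [0.05,-0.09,-0.11],"roll": 0},{"fingers": -1,"xyz": [0.09,-0.157,-0.11],"roll": 0},{"fingers": -1,"xyz": [0.09,-0.157,-0.11],"roll": 0},{"fingers": -1,"xyz": [0.09,-0.157,-0.11],"roll": 0},{"fingers": -1,"xyz": [0.09,-0.157,-0.11],"roll": 0},{"fingers": -1,"xyz": [0.09,-0.157,-0.11],"roll": 0},{"fingers": -1,"xyz": [0.09,-0.157,-0.11],"roll": 0},{"fingers": -1,"xyz": [0.09,-0.157,-0.11],"roll": 0}]'

```text
clock: 23.23
tool_pos: [0.6589, -0.0565, 0.3932]
tcp_rot: [3.138, 0.128, -0.002]
ft_force: [0.3, -0.1, 0.3]
width: 0.0004
grasp_force: 0.0
```

```bash
python3 -c "
from h import *
print(wl('z1'),wl(),look())"
```

```text
(23.2833, [[-0.0616, 94.7833], [-0.063, 124.6458]], array([ 0.0906, -0.0638,  0.3934])) (23.3333, [[-0.0609, 116.0667], [-0.0624, 120.9458]], array([ 0.0906, -0.0638,  0.3936])) (23.3333, (np.float64(-0.060202923816925366), np.float64(165.98666666666668)), (np.float64(-0.06263238034795048), np.float64(187.15)))
```

View pics/z1.png

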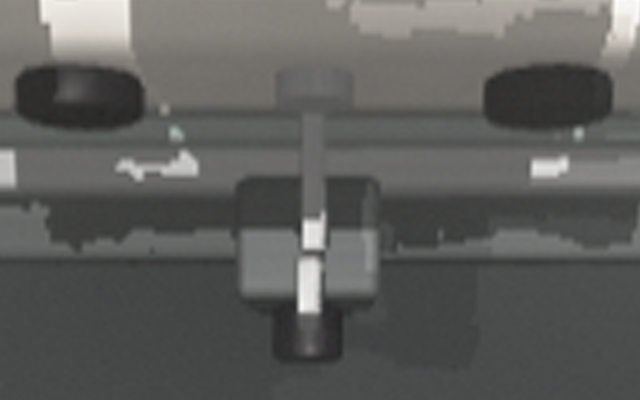

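Emit:
carry_out --series '[{"fingers": -1,"xyz": [0,0,0],"roll": 0},{"fingers": -1,"xyz": [0,0,0],"roll": 0},{"fingers": -1,"xyz": [0,0,0],"roll": 0},{"fingers": -1,"xyz": [0,0,0],"roll": 0},{"fingers": -1,"xyz": [0,0,0],"roll": 0},{"fingers": -1,"xyz": [0,0,0],"roll": 0},{"fingers": -1,"xyz": [0,0,0],"roll": 0},{"fingers": -1,"xyz": [0,0,0],"roll": 0},{"fingers": -1,"xyz": [0,0,0],"roll": 0},{"fingers": -1,"xyz": [0,0,0],"roll": 0},{"fingers": -1,"xyz": [0,0,0],"roll": 0},{"fingers": -1,"xyz": [0,0,0],"roll": 0}]'

```text
clock: 24.38
tool_pos: [0.6593, -0.0545, 0.3937]
tcp_rot: [3.139, 0.131, -0.0]
ft_force: [-0.5, 0.1, -1.1]
width: 0.0005
grasp_force: 0.0
```

```bash
python3 -c "
from h import *
a=wl();print(a)
if abs(a[1][0][0]-a[1][1][0])<.002: print(order.sign_off())"
```

```text
(24.4333, [[-0.0615, 106.48], [-0.0626, 126.4917]], array([ 0.0913, -0.0614,  0.3937]))
the job is handed in; nothing more can be done
None
```

The job is handed in at about 24.4 s: the carriage stands by itself with its pointer about 1.1 mm short of the index by the overhead wrist camera (the coarser scene camera read about 2.4 mm), the hand was clear of it for about 3 s, and I viewed 11 pictures, one over the limit of 10.

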